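# Load the steriliser trays

## Task

Load the four closed steel containers (the wide round drum, the slim round pot, the square box and the long narrow cassette) for the steriliser: set each one in the perforated tray that matches its outline and size, upright and flat on the tray's floor inside the rim. Leave the amber glass jar and the white beaker standing where they are.

Things in the scene. Friction and masses are not known exactly. Their poses are not given: they have to be found in the camera images.
- drum_mid (a point): Wide round steel drum with a closed lid: upright cylinder 56 mm in diameter, body 64 mm high, with a small black knob 10 mm high on top; about 0.3 kg. Loose, stands upright at the start; the point is the centre of its body, half-way up (32 mm above its underside), z up.
- pot_mid (a point): Slim round steel pot with a closed lid: upright cylinder 36 mm in diameter, body 64 mm high, with a small black knob 10 mm high on top; about 0.16 kg. Loose, stands upright at the start; the point is the centre of its body, half-way up (32 mm above its underside), z up.
- burbox_mid (a point): Square steel box with a flat vented lid: 44 x 44 mm in plan, 60 mm high; about 0.25 kg. x and y are square to its sides. Loose, stands upright at the start; the point is the centre of its body, half-way up (30 mm above its underside), z up.
- cassette_mid (a point): Long narrow steel cassette with a flat vented lid: 110 mm long (along its x) by 34 mm wide (along its y), 56 mm high; about 0.3 kg. Loose, stands upright at the start; the point is the centre of its body, half-way up (28 mm above its underside), z up.
- drum_tray: Large round perforated steel tray, inside diameter 76 mm, outside 82 mm. Fixed to the counter; origin at the centre of its underside, on the counter. Floor 3 mm thick, rim 3 mm thick and 9 mm high in all.
- pot_tray: Small round perforated steel tray, inside diameter 56 mm, outside 62 mm. Fixed to the counter; origin at the centre of its underside, on the counter. Floor 3 mm thick, rim 3 mm thick and 9 mm high in all.
- burbox_tray: Square perforated steel tray, inside 62 x 62 mm, outside 68 x 68 mm; x and y are square to its sides. Fixed to the counter; origin at the centre of its underside, on the counter. Floor 3 mm thick, rim 3 mm thick and 9 mm high in all.
- cassette_tray: Long perforated steel tray, inside 130 mm (along its x) by 54 mm (along its y), outside 136 x 60 mm. Fixed to the counter; origin at the centre of its underside, on the counter. Floor 3 mm thick, rim 3 mm thick and 9 mm high in all.
- jar_mid (a point): Amber glass jar with a dark lid, 50 mm in diameter, 72 mm high, to be left alone; loose. The point is its centre, 36 mm above its underside.
- beaker_mid (a point): Open white plastic beaker, 64 mm across its rim, 70 mm high, to be left alone; loose. The point is its centre, 35 mm above its underside.
Mind the look-alikes: they are no part of the job. What is shaped like the part that bears drum_mid but green is not meant.

How it is judged:
At the end, for the whole second after the job is handed in: Each of the four containers rests upright (within 0.07 rad) and still on the floor of its own tray (height within 3 mm), its centre within 15 mm of the tray's centre in plan; the jar and the beaker stand upright within 30 mm of where they began (horizontal distance between drum_mid and drum_tray below 0.015 m and z of drum_mid in the frame of drum_tray between 0.032 and 0.038 m and angle between each of drum_mid, pot_mid, burbox_mid, cassette_mid's own z axis and vertical below 0.07 rad and linear speed of each of drum, pot, burbox, cassette below 0.02 m/s and horizontal distance between pot_mid and pot_tray below 0.015 m and z of pot_mid in the frame of pot_tray between 0.032 and 0.038 m and horizontal distance between burbox_mid and burbox_tray below 0.015 m and z of burbox_mid in the frame of burbox_tray between 0.03 and 0.036 m and horizontal distance between cassette_mid and cassette_tray below 0.015 m and z of cassette_mid in the frame of cassette_tray between 0.028 and 0.034 m and distance of each of jar_mid, beaker_mid from where it was at the start of the episode below 0.03 m and angle between each of jar_mid, beaker_mid's own z axis and vertical below 0.2 rad); the robot touches nothing.
It fails at once if the amber glass jar is shifted by more than 30 mm or tipped over (distance of jar_mid from where it was at the start of the episode above 0.03 m or angle between jar_mid's own z axis and vertical above 0.5 rad).
It fails at once if the white beaker is shifted by more than 30 mm or tipped over (distance of beaker_mid from where it was at the start of the episode above 0.03 m or angle between beaker_mid's own z axis and vertical above 0.5 rad).
It also fails if it takes over 112 s, if anything falls off the work surface, if the arm or the gripper's body presses on something with over 40 N, if the wrist force passes 120 N, or if a joint passes its speed limit or range.

## Robot

A 6-joint arm with a two-finger parallel gripper is mounted at the origin on the work surface. World frame = base frame: x ahead of the robot, y to its left, z up, the work surface at z = 0. Lengths are in m, angles in rad, forces in N, time in s.
With the tool pointing down it reaches from about 0.35 to 0.975 m from the base axis. Payload 4.9 kg.
Tool frame: the origin (TCP) lies midway between the tips of the shut fingers; the grasp point (between the pads) lies 19 mm behind it; z points along the fingers, y is the line along which they close (so a half turn about z gives the same grasp; the last joint's range is limited). The gripper opens to 85 mm and grips with 20 to 120 N. Pads are 22 mm wide; open, the fingers measure 114 mm over their backs; the gripper's body (76 mm by 85 mm) begins 54 mm behind the grasp point. The pads swing forward as they close: fully open they stand 13 mm farther back than shut.
Start: joints at [-0.119, 0.053, 1.613, -0, 1.476, -0.119], TCP at [0.625, 0, 0.198] pointing down, gripper open.
Joint ranges: [-3.01, 3.01], [-1.01, 2.22], [0.06, 2.58], [-1.02, 4.17], [0.09, 2.62], [-3.14, 3.14]. Speed limits (rad/s): [2.57, 2.57, 3.14, 3.14, 3.14, 3.14].

## Interface

Orientations are given as a rotation vector (axis times angle).
In Python, from station import ctrl, optics, job gives the robot as it stands.
- The arm moves only by the shell command python3 -m jog 'ROWS' [OPENING] [FORCE]. ROWS is JSON, a list of rows, each a list of 2 entries, a list of its own where there are three numbers: the shift along the tool's x, y, z in m, then the turn, a rotation vector about the tool's x, y, z in rad. A call has 1 to 5 rows; each row is the pose to reach, as a shift and turn from the pose commanded when the call began, along the tool's axes at that moment; what a row does not reach only later rows make up. A row lasts 1/10 s, in which the tool goes at most 50 mm and 8.59 degrees, less where a joint would pass 70% of its speed; a pose out of reach is approached as far as the arm can. A call with a gripper value outside its range is refused whole. OPENING is the opening, from 0 (shut) to 1 (fully open), set as the call begins (- or left out, the last holds). The fingers move at their own pace and stop on an object; FORCE is the grip in N (left out, the last holds). Time passes only in rows, so rows that repeat a pose let the fingers close. It gives the time, the measured TCP pose, the force, the opening and the grip force at its end, in the units of the state.
- ctrl.get_obs(): the state, without advancing time (a new reading comes with each control period).
- optics.get_image(name): name is "scene" or "side" or "wrist"; returns a dict with "image" (480x640x3 uint8, blue, green, red), "fx", "fy", "cx", "cy" (pixels), "rvec" (rotation vector, rad) and "tvec" (3), from world to camera coordinates, as OpenCV has them; the wrist camera has in their place "mount" (4x4, takes a point from camera to tool coordinates, whose origin is the TCP and whose axes are the flange's). Camera axes: x right, y down, z forward; pixel columns grow to the right and rows downward; lengths in m; the calibration is good to about 2 mm. The wrist camera is an equidistant fisheye: a pixel r from the principal point sees the ray r / f radians off the axis. A picture is of the moment at which its call begins: read the wrist's pose just before it. There is no depth.
- job.finish_job(): hands the job in; it is judged then, once.
The state is a dict: "t": time; "q": joint angles; "dq": joint speeds; "effort": joint torques, N m; "tool_pos": TCP position; "tool_rot": TCP orientation; "contact_force": force on the tool from outside, world axes, zero at the start; "wrist_torque": the same for the moment, N m; "opening": finger opening in m; "grip_force": force on a finger pad.
Only numpy, scipy, OpenCV 4.12 (cv2) and the standard library are available. Lean on these libraries where they do the work, as an engineer would, in place of code of your own. Each camera call takes 0.05 s, during which the arm holds its last target. There are 200 camera calls.

## Working session

There is one attempt and no reset: what is moved stays moved. The work goes in short steps, Python scripts to look and compute and a shell command to move; the robot and the scene stay as the last step left them, time stands still between calls to the robot, and variables do not carry over. Pictures are saved under pics/ and viewed, at most 14 in all, crops included, and the job is handed in when it is done.

```bash
mkdir -p pics; ls
python3 - <<'E'
from station import ctrl, optics
import cv2
o=ctrl.get_obs(); print(o)
for n in("scene","side","wrist"):
    d=optics.get_image(n); cv2.imwrite(f"pics/{n}0.png",d["image"]); print(n,{k:(v.tolist() if hasattr(v,'tolist') else v) for k,v in d.items() if k!="image"})
E
```

```text
pics
{'t': 0.0, 'q': array([-1.18989479e-01,  5.33342644e-02,  1.61431419e+00,  8.64320971e-06,
        1.47599852e+00, -1.19007507e-01]), 'dq': array([ 0.00054067,  0.00129628, -0.00090548, -0.00149263, -0.00165463,
        0.00130404]), 'effort': array([ 2.70554956e-04, -3.93670499e+01, -3.70175600e+01, -1.62778279e-04,
        6.93513779e-03, -6.06393527e-06]), 'tool_pos': array([6.24300831e-01, 9.32926559e-05, 1.96565040e-01]), 'tool_rot': array([-2.22027634e+00, -2.22031453e+00,  1.98310068e-03]), 'contact_force': array([ 0.01009337,  0.25741329, -0.00901391]), 'wrist_torque': array([ 0.00966872,  0.00995902, -0.04706122]), 'grip_force': 0.0, 'opening': 0.08567530039009047}
scene {'fx': 509.3499553956867, 'fy': 509.3499553956867, 'cx': 313.8009694391244, 'cy': 250.02778002992522, 'rvec': [1.6279486903790585, 1.910960172870301, -0.7751573837144392], 'tvec': [0.08819083527726378, -0.28614811950839436, 1.2951126354996]}
side {'fx': 558.8647089592062, 'fy': 558.8647089592062, 'cx': 312.7340274043321, 'cy': 239.57941382486726, 'rvec': [2.4371702200350636, -0.03968473616964887, 0.027732209168816635], 'tvec': [-0.48531734859199505, 0.052107458862363155, 1.3203382440464688]}
wrist {'fx': 371.64829954431775, 'fy': 371.64829954431775, 'cx': 322.797884632951, 'cy': 237.55971177897592, 'mount': [[0.00035375380822332973, -0.9653083406997099, -0.26111239387247104, 0.06546065046935812], [0.999999860544728, 0.0004438724541935999, -0.0002861603857299842, 0.0005266216251722522], [0.000392133606211539, -0.2611122562286452, 0.9653083631039449, -0.1764692920678841], [0.0, 0.0, 0.0, 1.0]]}
```

View pics/scene0.png

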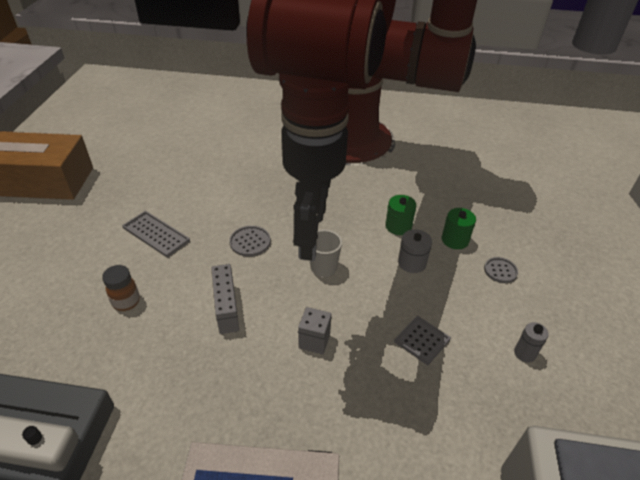

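View pics/side0.png

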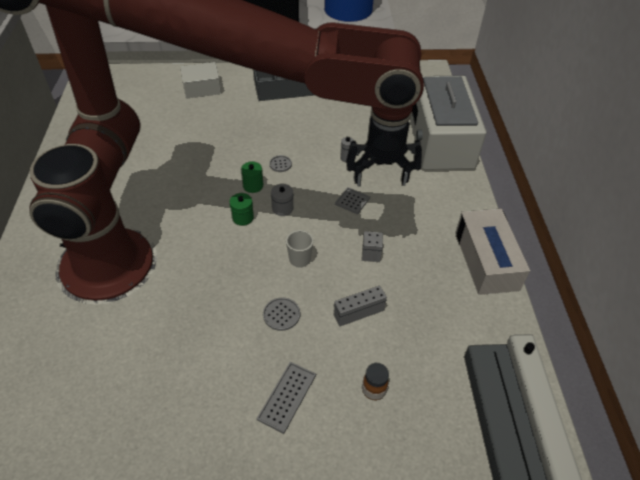

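View pics/wrist0.png

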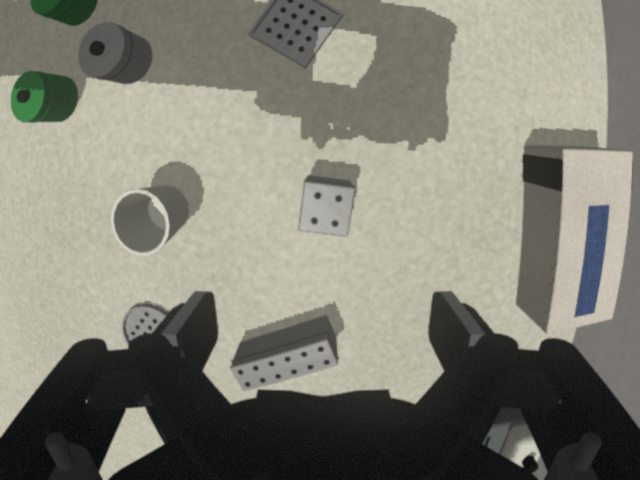

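Scene: the cassette tray is at (156,233), drum tray (250,240), pot tray (501,270) and burbox tray (422,340). The cassette is at (225,298), box (315,330), drum (415,250) and pot (531,342); two green decoys stand near the drum. I'll enlarge tiles of both fixed views next.

```bash
cat > tiles.py <<'E'
import cv2,numpy as np
def tiles(src,cs,out,h=33,s=3,cols=4):
    im=cv2.imread(src); T=[]
    for (u,v) in cs:
        p=cv2.copyMakeBorder(im,80,80,80,80,cv2.BORDER_CONSTANT)[v-h+80:v+h+80,u-h+80:u+h+80]
        p=cv2.resize(p,None,fx=s,fy=s,interpolation=cv2.INTER_CUBIC)
        p=cv2.convertScaleAbs(p,alpha=1.4)
        for k in range(-h,h):
            for ax in (0,1):
                c=(u,v)[ax]+k
                if c%10==0:
                    q=int((k+h+.5)*s)
                    if ax==0: cv2.line(p,(q,0),(q,5),(0,0,255),1); cv2.putText(p,str(c),(q-8,14),0,.28,(0,0,255),1)
                    else: cv2.line(p,(0,q),(5,q),(0,0,255),1); cv2.putText(p,str(c),(6,q+3),0,.28,(0,0,255),1)
        T.append(cv2.copyMakeBorder(p,1,1,1,1,cv2.BORDER_CONSTANT,value=(255,0,0)))
    while len(T)%cols: T.append(np.zeros_like(T[0]))
    cv2.imwrite(out,np.vstack([np.hstack(T[i:i+cols]) for i in range(0,len(T),cols)]))
E
python3 - <<'E'
from tiles import tiles
tiles("pics/scene0.png",[(415,250),(531,342),(315,330),(225,298),(250,240),(501,270),(422,340),(156,233),(325,255),(122,288)],"pics/st.png")
tiles("pics/side0.png",[(283,200),(348,150),(372,245),(360,305),(282,314),(281,163),(353,201),(287,397),(300,249),(376,381)],"pics/sdt.png")
E
```

```text
(no output)
```

View pics/st.png

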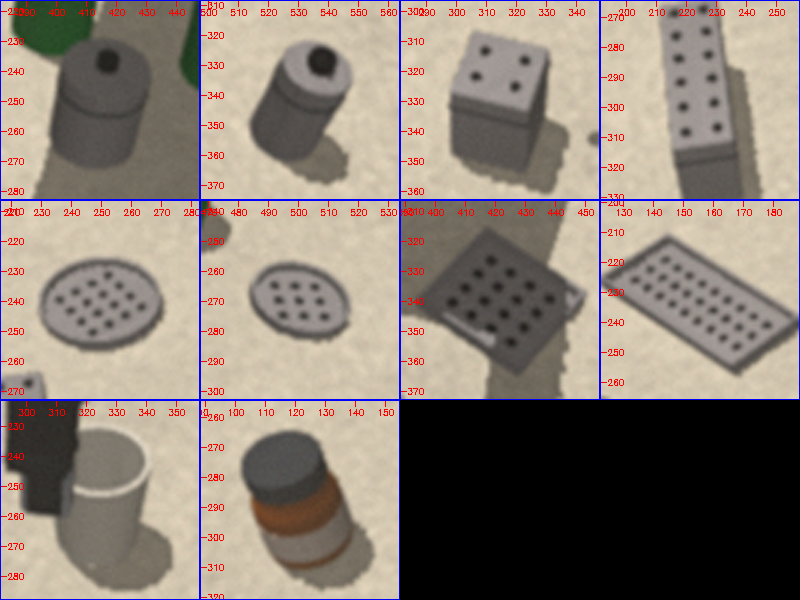

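View pics/sdt.png

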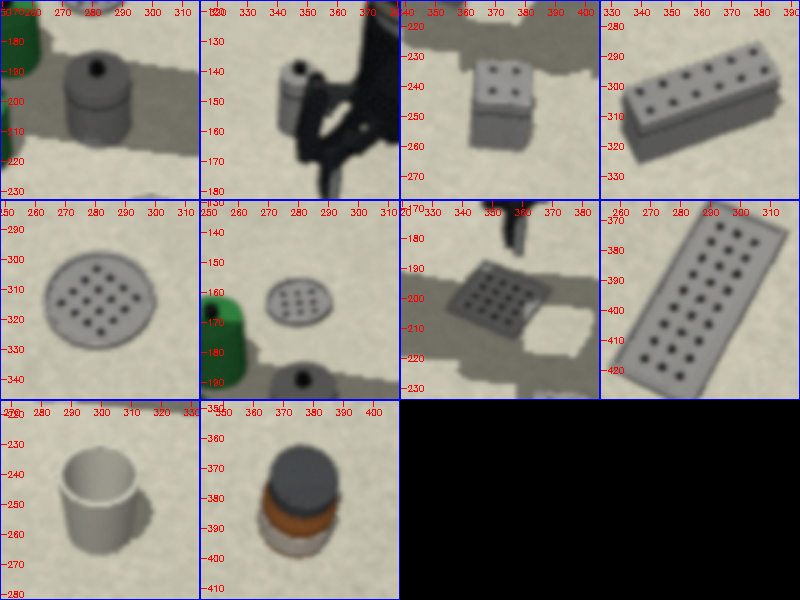

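Both tile views show the knobs, lid dots and tray hole patterns clearly. The pot is partly hidden by the gripper in the side view, but its knob is visible. I'll triangulate these readings.

```bash
cat > geo.py <<'E'
import cv2,numpy as np
C={'scene':(509.35,313.801,250.028,[1.6279486903790585,1.910960172870301,-0.7751573837144392],[0.08819083527726378,-0.28614811950839436,1.2951126354996]),
'side':(558.8647,312.734,239.5794,[2.4371702200350636,-0.03968473616964887,0.027732209168816635],[-0.48531734859199505,0.052107458862363155,1.3203382440464688])}
def ray(n,p):
    f,cx,cy,r,t=C[n]; R=cv2.Rodrigues(np.array(r))[0]
    d=R.T@np.array([(p[0]-cx)/f,(p[1]-cy)/f,1]); return -R.T@np.array(t),d/np.linalg.norm(d)
def plane(n,p,z):
    c,d=ray(n,p); return c+d*(z-c[2])/d[2]
def tri(rays):
    A=np.zeros((3,3));b=np.zeros(3)
    for c,d in rays: M=np.eye(3)-np.outer(d,d);A+=M;b+=M@c
    x=np.linalg.solve(A,b); return x,max(np.linalg.norm(np.cross(d,x-c)) for c,d in rays)
E
python3 - <<'E'
from geo import *
np.set_printoptions(precision=4,suppress=True)
P=dict(drum=((417.2,236.8),(281.5,188.8),.069),pot=((537.8,328.8),(347.2,138.8),.069),box=((314.7,318.9),(372.6,238.2),.06),cas=((223.2,287.2),(360,298.1),.056),
drumT=((249.4,240.5),(281.2,313.5),.003),potT=((499.8,269.5),(280.2,163.2),.003),boxT=((421.8,339.7),(352.5,198.7),.003),casT=((155.8,233.5),(286.5,396.8),.003),
beaker=((330.8,242),(299.2,240.2),.07),jar=((115.8,274),(377.2,372.8),.072))
for k,(a,b,z) in P.items():
    x,e=tri([ray('scene',a),ray('side',b)]); print(k,x,'res',round(e,4),'exp z',z,plane('scene',a,z)[:2],plane('side',b,z)[:2])
def o(n,t):return lambda x,y:(t[0]+(x)/3-.5,t[1]+(y)/3-.5)
def yaw(name,n,or_,off,pa,pb,z):
    q=[plane(n,(or_[0]+(p[0]-off[0])/3-.5,or_[1]+(p[1]-off[1])/3-.5),z) for p in(pa,pb)]
    d=q[1]-q[0]; print(name,n,np.degrees(np.arctan2(d[1],d[0])),np.linalg.norm(d))
yaw('cas','scene',(192,265),(601,1),(687.5,9),(702,129.5),.056)
yaw('cas','side',(327,272),(601,1),(644.5,101),(758.5,60.5),.056)
yaw('casT','scene',(123,200),(601,201),(650,270),(752,336),.003)
yaw('casT','side',(254,364),(601,201),(663,367),(737,234.5),.003)
yaw('box','scene',(282,297),(401,1),(480.5,63),(520.5,73.5),.06)
yaw('box','side',(339,212),(401,1),(491,80),(515.5,82),.06)
yaw('boxT','scene',(389,307),(401,201),(472,281),(530,320.5),.003)
yaw('boxT','side',(320,168),(401,201),(477,282.5),(523,306.5),.003)
E
```

```text
drum [0.4132 0.1671 0.0658] res 0.0002 exp z 0.069 [0.4165 0.1667] [0.4134 0.1635]
pot [0.5917 0.3574 0.0642] res 0.0002 exp z 0.069 [0.5954 0.3554] [0.5911 0.3514]
box [0.6246 0.0074 0.0565] res 0.0003 exp z 0.06 [0.6269 0.008 ] [0.6242 0.0041]
cas [ 0.5806 -0.1567  0.0524] res 0.0002 exp z 0.056 [ 0.5833 -0.1554] [ 0.5803 -0.1593]
drumT [ 0.4103 -0.157   0.0006] res 0.0003 exp z 0.003 [ 0.4123 -0.1561] [ 0.4106 -0.1588]
potT [0.4074 0.3346 0.0006] res 0.0002 exp z 0.003 [0.4095 0.3339] [0.4076 0.3316]
boxT [0.5968 0.1874 0.0036] res 0.0011 exp z 0.003 [0.5974 0.1867] [0.5963 0.1892]
casT [ 0.4204 -0.3502 -0.0018] res 0.0008 exp z 0.003 [ 0.4243 -0.347 ] [ 0.4211 -0.3531]
beaker [0.4515 0.008  0.0592] res 0.0042 exp z 0.07 [0.458  0.0115] [ 0.4538 -0.0057]
jar [ 0.5953 -0.339   0.0676] res 0.001 exp z 0.072 [ 0.5979 -0.3357] [ 0.5953 -0.3419]
cas scene 21.041834682009185 0.09146571441870224
cas side 20.92868847221899 0.0902396958518735
casT scene 61.1252577216753 0.10407602449590746
casT side 61.56915294112093 0.10330566075647346
box scene 81.29661089869352 0.02231141190201751
box side -7.769784595702428 0.018923659010458806
boxT scene 56.229853168837025 0.03889730499431893
boxT side -38.76331729449401 0.04828731497727468
```

```bash
cat > mv.py <<'E'
# usage: mv.py x y z closingdeg  -> shift/turn in tool axes from measured pose
import sys,numpy as np
from scipy.spatial.transform import Rotation as Ro
from station import ctrl
o=ctrl.get_obs(); R=Ro.from_rotvec(o['tool_rot']); x,y,z,a=map(float,sys.argv[1:])
a=np.radians(a); yt=[np.cos(a),np.sin(a),0]; zt=[0,0,-1]
T=Ro.from_matrix(np.stack([np.cross(yt,zt),yt,zt],1))
print('t',round(o['t'],2),'shift',np.round(R.inv().apply(np.array([x,y,z])-o['tool_pos']),4),'turn',np.round((R.inv()*T).as_rotvec(),4),'q6',round(o['q'][5],2))
E
python3 - <<'E'
from geo import *
np.set_printoptions(precision=4,suppress=True)
for k,a,b in(('d1',(403,201),(252,165)),('d2',(463,212),(241,198)),('d2b',(463,212),(252,165)),('d1b',(403,201),(241,198))): print(k,tri([ray('scene',a),ray('side',b)]))
for n,o,L in(('scene',(389,307),[(487,228),(587,292),(517,376),(422,298)]),('side',(320,168),[(486,260),(552,292),(515,337),(446,305)])):
    q=np.array([plane(n,(o[0]+(p[0]-401)/3-.5,o[1]+(p[1]-201)/3-.5),.009)[:2] for p in L]); d=np.roll(q,-1,0)-q
    print(n,q.mean(0),np.linalg.norm(d,axis=1),np.degrees(np.arctan2(d[:,1],d[:,0]))%90)
E
python3 mv.py .6255 .006 .028 -8
```

```text
d1 (array([0.3596, 0.148 , 0.1319]), np.float64(0.026835625306912095))
d2 (array([0.2886, 0.2459, 0.0006]), np.float64(0.03414363540454559))
d2b (array([0.3367, 0.2519, 0.0721]), np.float64(0.0018702684088682912))
d1b (array([0.3139, 0.1377, 0.0661]), np.float64(0.0005242162486972402))
scene [0.5991 0.1869] [0.0665 0.0727 0.0671 0.0656] [57.1215 57.5591 51.0992 57.4498]
side [0.5948 0.1791] [0.0679 0.064  0.0684 0.0665] [52.908  54.9128 55.0596 54.492 ]
t 0.15 shift [0.0059 0.0013 0.1689] turn [-1.600e-03 -1.000e-04  1.396e-01] q6 -0.12
```

```bash
python3 -m jog '[[[0.006,0.001,0.0],[0,0,0.14]],[[0.006,0.001,0.05],[0,0,0.14]],[[0.006,0.001,0.1],[0,0,0.14]],[[0.006,0.001,0.14],[0,0,0.14]],[[0.006,0.001,0.17],[0,0,0.14]]]' 1 60
python3 -m jog '[[[0,0,0],[0,0,0]],[[0,0,0],[0,0,0]],[[0,0,0],[0,0,0]],[[0,0,0],[0,0,0]],[[0,0,0],[0,0,0]]]' 0 60
python3 -m jog '[[[0,0,0],[0,0,0]],[[0,0,0],[0,0,0]],[[0,0,-0.02],[0,0,0]],[[0,0,-0.06],[0,0,0]],[[0,0,-0.1],[0,0,0]]]'
python3 mv.py .597 .187 .12 -34.5
```

```text
t: 0.65
tool_pos: [0.6236, 0.0063, 0.0238]
tool_rot: [-2.369, -2.058, 0.005]
contact_force: [-0.3, -0.5, -0.0]
opening: 0.0853
grip_force: 0.0
t: 1.15
tool_pos: [0.6275, 0.0059, 0.03]
tool_rot: [2.369, 2.059, 0.004]
contact_force: [-0.6, -0.4, -0.6]
opening: 0.0122
grip_force: 0.0
t: 1.65
tool_pos: [0.6249, 0.0061, 0.1278]
tool_rot: [-2.37, -2.059, 0.003]
contact_force: [0.4, 0.2, -0.9]
opening: 0.0004
grip_force: 0.0
t 1.65 shift [ 0.1752 -0.0529  0.0079] turn [-0.0027  0.0007  0.4621] q6 0.03
```

The fingers closed on nothing, so I'll take a look.

Run:
```python
from station import optics
import cv2,numpy as np
a=optics.get_image("side")["image"][130:350,230:450]; b=optics.get_image("wrist")["image"]; c=optics.get_image("scene")["image"][220:400,230:410]
cv2.imwrite("pics/m1.png",np.hstack([cv2.resize(a,(400,400)),cv2.resize(c,(400,400))])); cv2.imwrite("pics/w1.png",b)
```

```text
(no output)
```

View pics/m1.png

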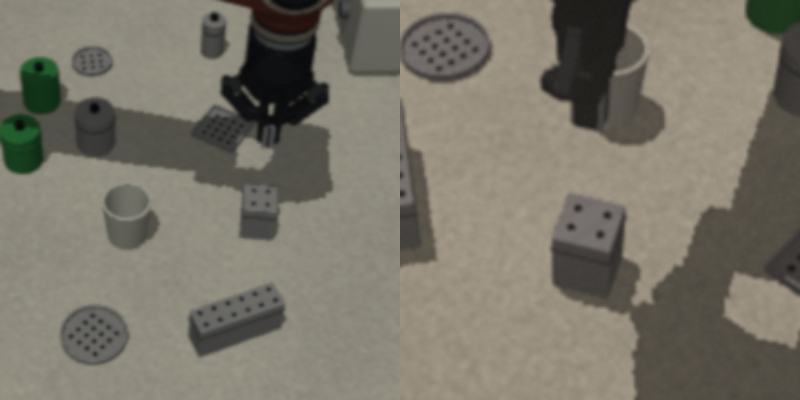

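Run:
```python
from geo import *
from station import ctrl,optics
o=ctrl.get_obs(); print(o['t'],o['tool_pos'],o['q'])
for n in C:
    f,cx,cy,r,t=C[n]; print(n,cv2.projectPoints(np.array([o['tool_pos']]),np.array(r),np.array(t),np.array([[f,0,cx],[0,f,cy],[0,0,1]]),None)[0].ravel())
x,e=tri([ray('scene',(315.5,276)),ray('side',(377,206))]);print(x,e)
for n in C:
    d=optics.get_image(n); print(d['rvec'],d['tvec'])
```

```text
1.8 [0.62881472 0.00571069 0.13257136] [-1.09169794e-01  1.02786259e-01  1.67082453e+00 -3.92520774e-05
  1.35975325e+00  3.07478356e-02]
scene [313.84357511 290.0526941 ]
side [377.56941744 216.41907889]
[0.62570527 0.00809946 0.16220083] 0.0012337349659658338
[ 1.62794869  1.91096017 -0.77515738] [ 0.08819084 -0.28614812  1.29511264]
[ 2.43717022 -0.03968474  0.02773221] [-0.48531735  0.05210746  1.32033824]
```

View pics/w1.png

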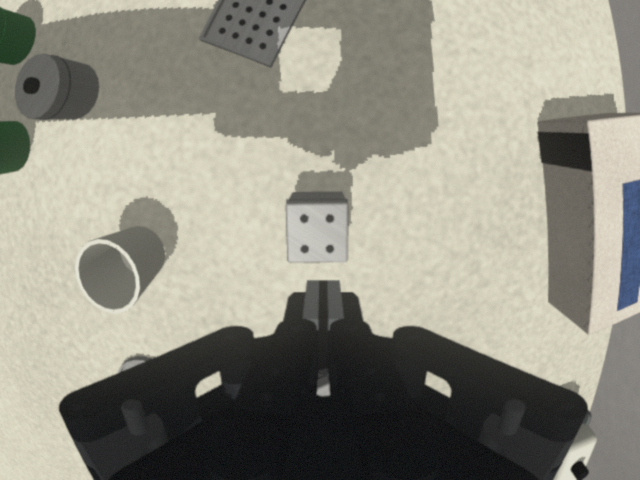

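The fingertips triangulate to about z=0.162 while the reported z is 0.132, so they sit roughly 30 mm higher than reported. The box is untouched and right under the tool. I'll descend to a reported 0.003, which is safe under either reading, and grip there.

```bash
python3 -m jog '[[[0,0,0],[0,0,0]],[[0,0,0],[0,0,0]],[[0,0,0],[0,0,0]],[[0,0,0],[0,0,0]],[[0,0,0.03],[0,0,0]]]' 1 60
python3 -m jog '[[[0,0,0.03],[0,0,0]],[[0,0,0.06],[0,0,0]],[[0,0,0.08],[0,0,0]],[[0,0,0.095],[0,0,0]],[[0,0,0.095],[0,0,0]]]'
python3 - <<'E'
from station import optics
import cv2,numpy as np
a=optics.get_image("side")["image"][180:280,320:440]; c=optics.get_image("scene")["image"][270:370,250:370]
cv2.imwrite("pics/m2.png",np.hstack([cv2.resize(i,(400,333),interpolation=2) for i in(a,c)]))
E
```

```text
t: 2.4
tool_pos: [0.6298, 0.0056, 0.1025]
tool_rot: [2.366, 2.056, 0.01]
contact_force: [1.1, -0.9, -0.0]
opening: 0.0723
grip_force: 0.0
t: 2.9
tool_pos: [0.6239, 0.0062, 0.0]
tool_rot: [-2.369, -2.058, 0.005]
contact_force: [-0.4, 0.0, -0.6]
opening: 0.0855
grip_force: 0.0
```

View pics/m2.png

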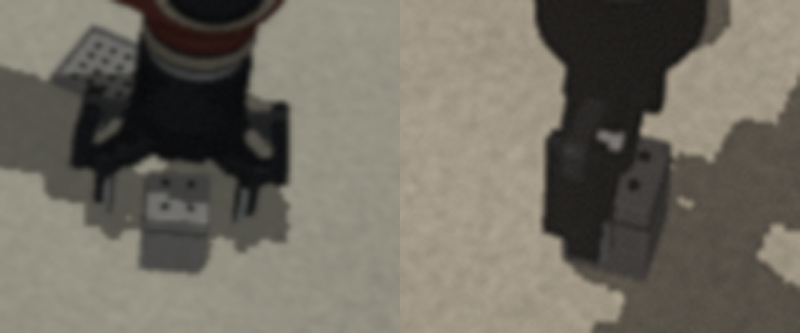

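Run:
```python
from geo import *
print(tri([ray('scene',(305.5,347.4)),ray('side',(393,244.5))]))
for z in (0.02,.04,.05): print(z,plane('side',(350,240),z),plane('side',(393,244.5),z),plane('scene',(305.5,347.4),z))
```

```text
(array([ 6.72239004e-01, -3.99272213e-04,  4.26202886e-02]), np.float64(0.0014350437146629304))
0.02 [0.57641658 0.03394076 0.02      ] [0.67820801 0.01697049 0.02      ] [ 0.6557883  -0.00195332  0.02      ]
0.04 [0.57386511 0.0170415  0.04      ] [6.73669478e-01 4.02495984e-04 4.00000000e-02] [6.69163999e-01 1.81717858e-04 4.00000000e-02]
0.05 [0.57258938 0.00859186 0.05      ] [ 0.67140021 -0.0078815   0.05      ] [0.67585185 0.00124924 0.05      ]
```

The fingers straddle the box and x, y are right, but the tips are about 30 mm above the reported z. I'll allow for that, so desired reported z = actual z − 0.030, go 12 mm deeper and grip.

```bash
python3 -m jog '[[[0,0,0.006],[0,0,0]],[[0,0,0.012],[0,0,0]],[[0,0,0.012],[0,0,0]],[[0,0,0.012],[0,0,0]],[[0,0,0.012],[0,0,0]]]' 0 60
python3 -m jog '[[[0,0,0],[0,0,0]],[[0,0,0],[0,0,0]],[[0,0,0],[0,0,0]],[[0,0,-0.02],[0,0,0]],[[0,0,-0.06],[0,0,0]]]'
python3 mv.py .597 .187 .05 -34.5
```

```text
t: 3.5
tool_pos: [0.6257, 0.006, -0.0094]
tool_rot: [-2.371, -2.06, 0.001]
contact_force: [-0.1, 0.1, 1.7]
opening: 0.0435
grip_force: 62.4
t: 4.0
tool_pos: [0.6221, 0.0064, 0.0467]
tool_rot: [-2.366, -2.056, 0.01]
contact_force: [-0.3, -0.1, -2.1]
opening: 0.0431
grip_force: 62.1
t 4.0 shift [ 0.1753 -0.0501 -0.0028] turn [-0.0091  0.0024  0.4621] q6 0.03
```

```bash
python3 -m jog '[[[0.05,-0.015,0],[0,0,0.1]],[[0.09,-0.027,0],[0,0,0.2]],[[0.13,-0.039,0],[0,0,0.33]],[[0.165,-0.05,0],[0,0,0.46]],[[0.175,-0.053,0],[0,0,0.46]]]'
python3 -m jog '[[[0,0,0],[0,0,0]],[[0,0,0],[0,0,0]],[[0,0,0],[0,0,0]],[[0,0,0],[0,0,0]],[[0,0,0.02],[0,0,0]]]'
python3 - <<'E'
from tiles import tiles
from station import optics
import cv2
cv2.imwrite("pics/a.png",optics.get_image("scene")["image"]);cv2.imwrite("pics/b.png",optics.get_image("side")["image"])
tiles("pics/a.png",[(422,335)],"pics/a2.png",h=45,s=6,cols=1);tiles("pics/b.png",[(353,195)],"pics/b2.png",h=45,s=6,cols=1)
import numpy as np
cv2.imwrite("pics/m3.png",cv2.resize(np.hstack([cv2.imread("pics/a2.png"),cv2.imread("pics/b2.png")]),(800,400)))
E
python3 mv.py .597 .187 .03 -34.5
```

```text
t: 4.5
tool_pos: [0.5968, 0.19, 0.0507]
tool_rot: [-2.776, -1.468, 0.0]
contact_force: [0.9, 0.2, -1.3]
opening: 0.043
grip_force: 62.2
t: 5.0
tool_pos: [0.6013, 0.1862, 0.0342]
tool_rot: [2.778, 1.463, 0.011]
contact_force: [0.8, -0.2, -1.5]
opening: 0.043
grip_force: 62.1
t 5.1 shift [ 0.002  -0.0001 -0.0019] turn [-0.0036  0.0038  0.001 ] q6 0.78
```

View pics/m3.png

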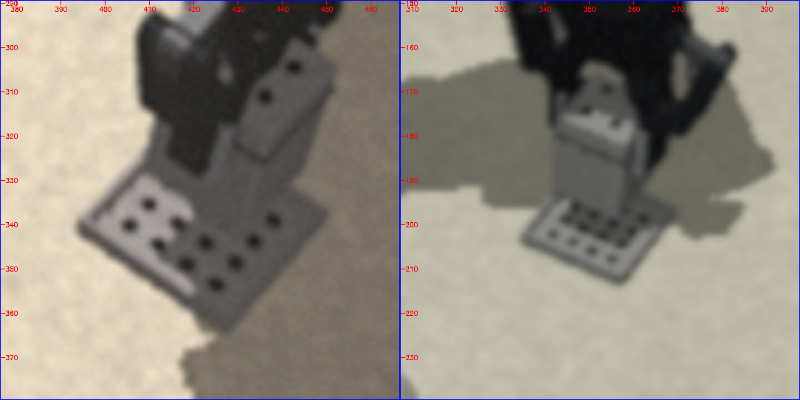

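The box is aligned with the tray, about 37 mm above its floor. I'll lower it, release and retreat.

```bash
python3 -m jog '[[[0,0,0.015],[0,0,0]],[[0,0,0.028],[0,0,0]],[[0,0,0.035],[0,0,0]],[[0,0,0.036],[0,0,0]],[[0,0,0.036],[0,0,0]]]'
python3 -m jog '[[[0,0,0],[0,0,0]],[[0,0,0],[0,0,0]],[[0,0,0],[0,0,0]],[[0,0,0],[0,0,0]],[[0,0,0],[0,0,0]]]' 1
python3 -m jog '[[[0,0,0],[0,0,0]],[[0,0,-0.03],[0,0,0]],[[0,0,-0.07],[0,0,0]],[[0,0,-0.1],[0,0,0]],[[0,0,-0.11],[0,0,0]]]'
python3 mv.py .593 .3535 .1 -34.5
```

```text
t: 5.6
tool_pos: [0.5978, 0.1867, -0.0056]
tool_rot: [-2.778, -1.466, 0.001]
contact_force: [-0.1, 0.8, -2.4]
opening: 0.0433
grip_force: 62.2
t: 6.1
tool_pos: [0.5981, 0.1867, -0.0049]
tool_rot: [2.779, 1.466, 0.001]
contact_force: [0.5, -0.5, -0.8]
opening: 0.0855
grip_force: 0.0
t: 6.6
tool_pos: [0.6005, 0.1872, 0.1095]
tool_rot: [2.777, 1.465, 0.011]
contact_force: [0.6, -0.2, 0.4]
opening: 0.0852
grip_force: 0.0
t 6.6 shift [ 0.1329 -0.1001  0.0097] turn [ 0.0052 -0.0052  0.0022] q6 0.78
```

```bash
python3 -m jog '[[[0.04,-0.029,0],[0,0,0]],[[0.08,-0.058,0],[0,0,0]],[[0.12,-0.087,0],[0,0,0]],[[0.135,-0.0975,0],[0,0,0]],[[0.135,-0.0975,0],[0,0,0]]]'
python3 -m jog '[[[0,0,0],[0,0,0]],[[0,0,0.035],[0,0,0]],[[0,0,0.075],[0,0,0]],[[0,0,0.1],[0,0,0]],[[0,0,0.111],[0,0,0]]]'
python3 -m jog '[[[0,0,0],[0,0,0]],[[0,0,0],[0,0,0]],[[0,0,0],[0,0,0]],[[0,0,0],[0,0,0]],[[0,0,0],[0,0,0]]]' 0 50
python3 -m jog '[[[0,0,0],[0,0,0]],[[0,0,0],[0,0,0]],[[0,0,-0.02],[0,0,0]],[[0,0,-0.05],[0,0,0]],[[0,0,-0.06],[0,0,0]]]'
python3 mv.py .4085 .3328 .054 -34.5
```

```text
t: 7.1
tool_pos: [0.5924, 0.3552, 0.1031]
tool_rot: [-2.776, -1.47, 0.003]
contact_force: [0.2, -0.3, -0.4]
opening: 0.0854
grip_force: 0.0
t: 7.6
tool_pos: [0.5915, 0.3498, -0.0105]
tool_rot: [2.78, 1.462, -0.011]
contact_force: [-0.2, -0.9, -0.2]
opening: 0.0855
grip_force: 0.0
t: 8.1
tool_pos: [0.5955, 0.3538, -0.0035]
tool_rot: [2.778, 1.466, 0.007]
contact_force: [-0.4, -0.6, 6.7]
opening: 0.0348
grip_force: 50.4
t: 8.6
tool_pos: [0.5955, 0.3541, 0.0573]
tool_rot: [2.778, 1.466, 0.008]
contact_force: [0.1, 0.6, -0.8]
opening: 0.0344
grip_force: 50.2
t 8.6 shift [-0.1232 -0.1423  0.0024] turn [ 0.0027 -0.0045  0.0023] q6 1.03
```

```bash
python3 -m jog '[[[-0.03,-0.035,0],[0,0,0]],[[-0.06,-0.07,0],[0,0,0]],[[-0.09,-0.105,0],[0,0,0]],[[-0.115,-0.133,0],[0,0,0]],[[-0.1215,-0.1405,0],[0,0,0]]]'
python3 -m jog '[[[0,0,0],[0,0,0]],[[0,0,0],[0,0,0]],[[0,0,0],[0,0,0]],[[0,0,0],[0,0,0]],[[0,0,0.02],[0,0,0]]]'
python3 - <<'E'
from tiles import tiles
from station import optics
import cv2
cv2.imwrite("pics/a.png",optics.get_image("scene")["image"]);cv2.imwrite("pics/b.png",optics.get_image("side")["image"])
tiles("pics/a.png",[(500,265)],"pics/a2.png",h=45,s=6,cols=1);tiles("pics/b.png",[(281,160)],"pics/b2.png",h=45,s=6,cols=1)
import numpy as np
cv2.imwrite("pics/m4.png",cv2.resize(np.hstack([cv2.imread("pics/a2.png"),cv2.imread("pics/b2.png")]),(800,400)))
E
python3 mv.py .4085 .3328 .034 -34.5
```

```text
t: 9.1
tool_pos: [0.4047, 0.3312, 0.052]
tool_rot: [-2.777, -1.468, 0.006]
contact_force: [0.1, -0.3, -1.2]
opening: 0.0347
grip_force: 50.3
t: 9.6
tool_pos: [0.4127, 0.3338, 0.0368]
tool_rot: [-2.779, -1.465, -0.011]
contact_force: [0.6, -0.3, -0.9]
opening: 0.0346
grip_force: 50.4
t 9.7 shift [ 0.0017 -0.0006 -0.0026] turn [-0.002   0.0044  0.0014] q6 1.14
```

View pics/m4.png

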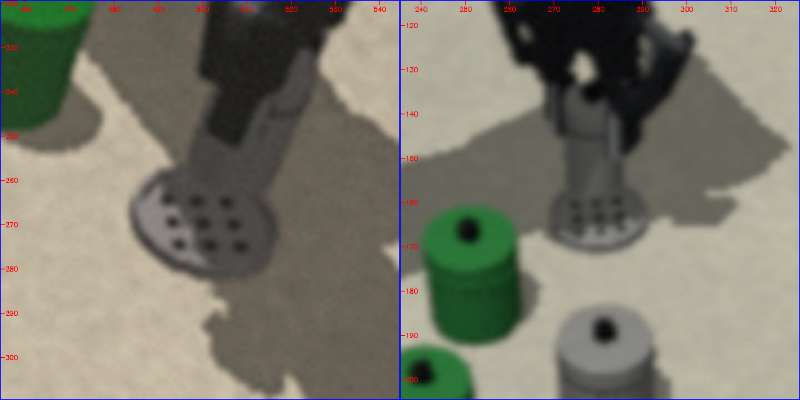

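The pot hangs centred over its tray, about 37 mm up. I'll lower and release it, then go to the drum.

```bash
python3 -m jog '[[[0,0,0.015],[0,0,0]],[[0,0,0.028],[0,0,0]],[[0,0,0.035],[0,0,0]],[[0,0,0.036],[0,0,0]],[[0,0,0.036],[0,0,0]]]'
python3 -m jog '[[[0,0,0],[0,0,0]],[[0,0,0],[0,0,0]],[[0,0,0],[0,0,0]],[[0,0,0],[0,0,0]],[[0,0,0],[0,0,0]]]' 1
python3 -m jog '[[[0,0,0],[0,0,0]],[[0,0,-0.03],[0,0,0]],[[0,0,-0.07],[0,0,0]],[[0,0,-0.1],[0,0,0]],[[0,0,-0.11],[0,0,0]]]'
python3 -m jog '[[[-0.03,0.022,0],[0,0,0.14]],[[-0.06,0.044,0],[0,0,0.28]],[[-0.09,0.067,0],[0,0,0.42]],[[-0.12,0.089,0],[0,0,0.56]],[[-0.135,0.1,0],[0,0,0.7]]]'
python3 -m jog '[[[0,0,0],[0,0,0]],[[0,0,0],[0,0,0]],[[0,0,0],[0,0,0]]]'
python3 mv.py .415 .165 .108 -75
```

```text
t: 10.2
tool_pos: [0.4089, 0.3324, -0.0007]
tool_rot: [-2.778, -1.466, 0.003]
contact_force: [-6.1, -2.4, 13.2]
opening: 0.0346
grip_force: 51.6
t: 10.7
tool_pos: [0.409, 0.3321, -0.0024]
tool_rot: [2.779, 1.466, -0.0]
contact_force: [-0.3, -0.0, 0.1]
opening: 0.0852
grip_force: 0.0
t: 11.2
tool_pos: [0.4113, 0.3336, 0.1121]
tool_rot: [-2.778, -1.466, -0.011]
contact_force: [0.5, 0.4, -0.2]
opening: 0.0851
grip_force: 0.0
t: 11.7
tool_pos: [0.4145, 0.162, 0.1063]
tool_rot: [3.114, 0.412, -0.003]
contact_force: [-0.2, 0.5, -0.0]
opening: 0.0854
grip_force: 0.0
t: 12.0
tool_pos: [0.4151, 0.165, 0.1073]
tool_rot: [-3.112, -0.428, 0.001]
contact_force: [0.5, 0.9, 0.6]
opening: 0.0857
grip_force: 0.0
t 12.0 shift [-0.0001 -0.     -0.0007] turn [-0.0004  0.0007  0.0113] q6 1.51
```

```bash
python3 -m jog '[[[0,0,0.035],[0,0,0]],[[0,0,0.07],[0,0,0]],[[0,0,0.095],[0,0,0]],[[0,0,0.111],[0,0,0]],[[0,0,0.111],[0,0,0]]]'
python3 -m jog '[[[0,0,0],[0,0,0]],[[0,0,0],[0,0,0]],[[0,0,0],[0,0,0]],[[0,0,0],[0,0,0]],[[0,0,0],[0,0,0]]]' 0 60
python3 -m jog '[[[0,0,0],[0,0,0]],[[0,0,-0.02],[0,0,0]],[[0,0,-0.05],[0,0,0]],[[0,0,-0.09],[0,0,0]],[[0,0,-0.11],[0,0,0]]]'
python3 -m jog '[[[0,0,0],[0,0,0]],[[0,0,0],[0,0,0]],[[0,0,0],[0,0,0]]]'
python3 mv.py .4115 -.1575 .107 -75
```

```text
t: 12.5
tool_pos: [0.4125, 0.1647, -0.0062]
tool_rot: [3.112, 0.428, -0.01]
contact_force: [0.5, 0.0, 0.3]
opening: 0.0852
grip_force: 0.0
t: 13.0
tool_pos: [0.4172, 0.165, -0.0013]
tool_rot: [-3.112, -0.424, -0.006]
contact_force: [0.5, 2.8, 6.0]
opening: 0.0544
grip_force: 64.5
t: 13.5
tool_pos: [0.4164, 0.1644, 0.1096]
tool_rot: [-3.113, -0.424, -0.006]
contact_force: [1.1, -0.1, -3.0]
opening: 0.0546
grip_force: 64.7
t: 13.8
tool_pos: [0.4136, 0.1639, 0.1042]
tool_rot: [3.112, 0.424, -0.007]
contact_force: [0.3, 0.5, -2.3]
opening: 0.0538
grip_force: 64.6
t 13.8 shift [-0.088   0.3091 -0.0025] turn [-0.0002  0.0045  0.0089] q6 1.51
```

```bash
python3 -m jog '[[[-0.011,0.038,0],[0,0,0]],[[-0.022,0.077,0],[0,0,0]],[[-0.034,0.118,0],[0,0,0]],[[-0.045,0.157,0],[0,0,0]],[[-0.056,0.195,0],[0,0,0]]]'
python3 -m jog '[[[-0.01,0.035,0],[0,0,0]],[[-0.02,0.07,0],[0,0,0]],[[-0.028,0.1,0],[0,0,0]],[[-0.033,0.115,0],[0,0,0]],[[-0.033,0.115,0],[0,0,0]]]'
python3 -m jog '[[[0,0,0.02],[0,0,0]],[[0,0,0.05],[0,0,0]],[[0,0,0.07],[0,0,0]],[[0,0,0.07],[0,0,0]],[[0,0,0.07],[0,0,0]]]'
python3 - <<'E'
from tiles import tiles
from station import optics
import cv2
cv2.imwrite("pics/a.png",optics.get_image("scene")["image"]);cv2.imwrite("pics/b.png",optics.get_image("side")["image"])
tiles("pics/a.png",[(250,230)],"pics/a2.png",h=45,s=6,cols=1);tiles("pics/b.png",[(285,300)],"pics/b2.png",h=45,s=6,cols=1)
import numpy as np
cv2.imwrite("pics/m5.png",cv2.resize(np.hstack([cv2.imread("pics/a2.png"),cv2.imread("pics/b2.png")]),(800,400)))
E
python3 mv.py .4115 -.1575 .037 -75
```

```text
t: 14.3
tool_pos: [0.4119, -0.0398, 0.1045]
tool_rot: [-3.111, -0.424, 0.005]
contact_force: [0.7, -0.3, -3.4]
opening: 0.0544
grip_force: 65.0
t: 14.8
tool_pos: [0.4112, -0.1593, 0.1047]
tool_rot: [-3.111, -0.419, 0.005]
contact_force: [0.9, 0.7, -2.9]
opening: 0.0545
grip_force: 65.1
t: 15.3
tool_pos: [0.4119, -0.1571, 0.0359]
tool_rot: [-3.111, -0.425, 0.003]
contact_force: [0.5, 0.0, -3.1]
opening: 0.0545
grip_force: 65.1
t 15.4 shift [-0.0017 -0.0013  0.0009] turn [ 0.0013 -0.0014  0.0095] q6 0.77
```

View pics/m5.png

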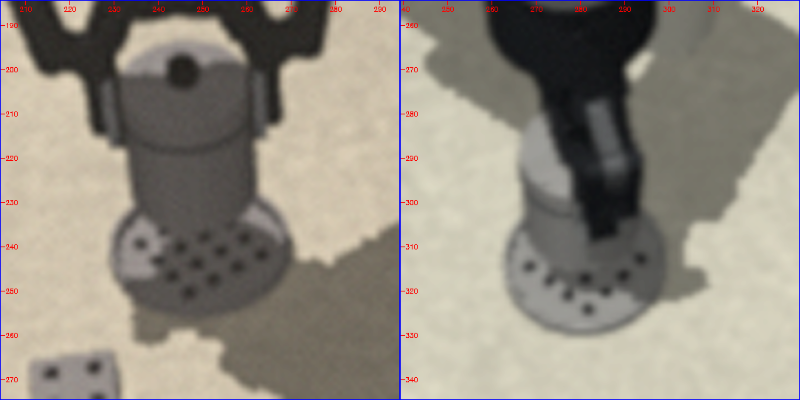

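The drum is centred over its tray, about 37 mm above the floor. I'll lower and release it, then go to the cassette.

```bash
python3 -m jog '[[[0,0,0.015],[0,0,0]],[[0,0,0.028],[0,0,0]],[[0,0,0.035],[0,0,0]],[[0,0,0.036],[0,0,0]],[[0,0,0.036],[0,0,0]]]'
python3 -m jog '[[[0,0,0],[0,0,0]],[[0,0,0],[0,0,0]],[[0,0,0],[0,0,0]],[[0,0,0],[0,0,0]],[[0,0,0],[0,0,0]]]' 1
python3 -m jog '[[[0,0,0],[0,0,0]],[[0,0,-0.03],[0,0,0]],[[0,0,-0.07],[0,0,0]],[[0,0,-0.1],[0,0,0]],[[0,0,-0.11],[0,0,0]]]'
python3 -m jog '[[[0.04,0.011,0],[0,0,-0.05]],[[0.08,0.022,0],[0,0,-0.098]],[[0.12,0.033,0],[0,0,-0.098]],[[0.164,0.045,0],[0,0,-0.098]],[[0.164,0.045,0],[0,0,-0.098]]]'
python3 -m jog '[[[0,0,0],[0,0,0]],[[0,0,0],[0,0,0]],[[0,0,0],[0,0,0]]]'
python3 mv.py .582 -.1575 .111 -69
```

```text
t: 15.9
tool_pos: [0.4128, -0.1582, 0.0018]
tool_rot: [-3.112, -0.424, 0.001]
contact_force: [-3.8, 2.0, 5.1]
opening: 0.0547
grip_force: 65.8
t: 16.4
tool_pos: [0.4127, -0.1582, 0.0008]
tool_rot: [3.113, 0.424, 0.0]
contact_force: [0.1, -0.2, 0.4]
opening: 0.0856
grip_force: 0.0
t: 16.9
tool_pos: [0.4147, -0.1594, 0.1148]
tool_rot: [3.109, 0.424, 0.009]
contact_force: [0.0, -0.3, -0.3]
opening: 0.0853
grip_force: 0.0
t: 17.4
tool_pos: [0.5854, -0.1572, 0.1074]
tool_rot: [-3.086, -0.578, 0.004]
contact_force: [-0.9, -0.7, -0.3]
opening: 0.0852
grip_force: 0.0
t: 17.7
tool_pos: [0.5816, -0.1577, 0.1108]
tool_rot: [-3.088, -0.575, 0.0]
contact_force: [0.5, 0.2, -0.5]
opening: 0.0853
grip_force: 0.0
t 17.7 shift [ 0.0004 -0.     -0.0002] turn [-0.0001  0.0001  0.0018] q6 0.81
```

```bash
python3 -m jog '[[[0,0,0.035],[0,0,0]],[[0,0,0.07],[0,0,0]],[[0,0,0.1],[0,0,0]],[[0,0,0.121],[0,0,0]],[[0,0,0.121],[0,0,0]]]'
python3 -m jog '[[[0,0,0],[0,0,0]],[[0,0,0],[0,0,0]],[[0,0,0],[0,0,0]],[[0,0,0],[0,0,0]],[[0,0,0],[0,0,0]]]' 0 80
python3 -m jog '[[[0,0,0],[0,0,0]],[[0,0,0],[0,0,0]],[[0,0,-0.03],[0,0,0]],[[0,0,-0.07],[0,0,0]],[[0,0,-0.1],[0,0,0]]]'
python3 mv.py .4225 -.350 .09 -28.7
```

```text
t: 18.2
tool_pos: [0.5788, -0.1566, -0.0135]
tool_rot: [-3.085, -0.574, 0.009]
contact_force: [-1.3, 0.1, 0.2]
opening: 0.0855
grip_force: 0.0
t: 18.7
tool_pos: [0.5842, -0.1583, -0.0081]
tool_rot: [3.086, 0.576, 0.005]
contact_force: [-0.2, 0.2, 7.2]
opening: 0.0328
grip_force: 81.3
t: 19.2
tool_pos: [0.5823, -0.1575, 0.0907]
tool_rot: [-3.088, -0.576, 0.001]
contact_force: [0.6, -0.1, -2.7]
opening: 0.033
grip_force: 80.3
t 19.2 shift [-0.2185  0.1219  0.0008] turn [-5.00e-04  2.00e-04 -7.01e-01] q6 0.81
```

```bash
python3 -m jog '[[[-0.035,0.02,0],[0,0,-0.1]],[[-0.07,0.04,0],[0,0,-0.2]],[[-0.105,0.059,0],[0,0,-0.3]],[[-0.14,0.079,0],[0,0,-0.4]],[[-0.17,0.096,0],[0,0,-0.5]]]'
python3 mv.py .4225 -.350 .09 -28.7
```

```text
t: 19.7
tool_pos: [0.4566, -0.3091, 0.0887]
tool_rot: [-2.846, -1.327, 0.002]
contact_force: [0.7, 0.0, -3.8]
opening: 0.0331
grip_force: 80.5
t 19.7 shift [-0.0532  0.0002 -0.0013] turn [-1.900e-03  1.000e-04 -1.973e-01] q6 -0.03
```

```bash
python3 -m jog '[[[-0.03,0,0],[0,0,-0.1]],[[-0.05,0,0],[0,0,-0.2]],[[-0.055,0,0],[0,0,-0.203]],[[-0.055,0,0.03],[0,0,-0.203]],[[-0.055,0,0.06],[0,0,-0.203]]]'
python3 -m jog '[[[0,0,0],[0,0,0]],[[0,0,0],[0,0,0]],[[0,0,0],[0,0,0]]]'
python3 - <<'E'
from tiles import tiles
from station import optics
import cv2
cv2.imwrite("pics/a.png",optics.get_image("scene")["image"]);cv2.imwrite("pics/b.png",optics.get_image("side")["image"])
tiles("pics/a.png",[(156,225)],"pics/a2.png",h=45,s=6,cols=1);tiles("pics/b.png",[(290,385)],"pics/b2.png",h=45,s=6,cols=1)
import numpy as np
cv2.imwrite("pics/m6.png",cv2.resize(np.hstack([cv2.imread("pics/a2.png"),cv2.imread("pics/b2.png")]),(800,400)))
E
python3 mv.py .4225 -.350 .03 -28.7
```

```text
t: 20.2
tool_pos: [0.4239, -0.3508, 0.0299]
tool_rot: [2.701, 1.6, 0.002]
contact_force: [-0.3, 0.3, -3.9]
opening: 0.0329
grip_force: 80.6
t: 20.5
tool_pos: [0.4243, -0.3511, 0.0315]
tool_rot: [2.699, 1.603, 0.001]
contact_force: [0.7, -0.5, -1.7]
opening: 0.0329
grip_force: 80.4
t 20.6 shift [ 0.0004 -0.0024  0.0019] turn [0.0034 0.0011 0.002 ] q6 -0.33
```

View pics/m6.png

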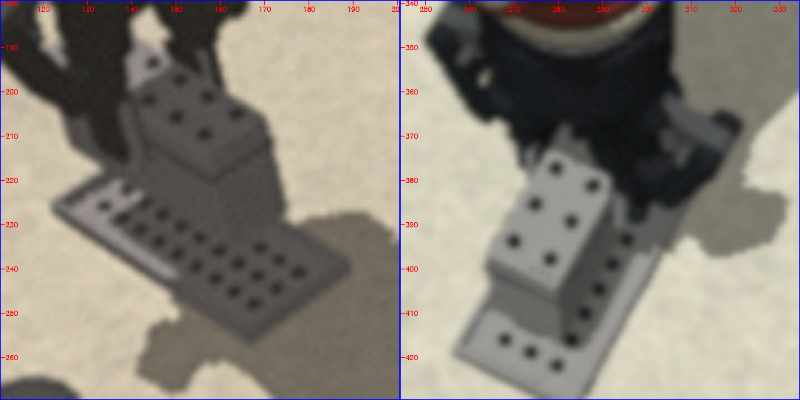

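Run:
```python
from geo import *
for z in(.093,.096):
    a=plane('side',(272,401.6),z);b=plane('scene',(164.2,213.1),z);d=b-a
    print(a,b,(a+b)/2,np.linalg.norm(d),np.degrees(np.arctan2(d[1],d[0])))
```

```text
[ 0.39722173 -0.40273099  0.093     ] [ 0.45761581 -0.29891333  0.093     ] [ 0.42741877 -0.35082216  0.093     ] 0.12010641315118953 59.81205544463637
[ 0.39737461 -0.40408362  0.096     ] [ 0.46081685 -0.29711902  0.096     ] [ 0.42909573 -0.35060132  0.096     ] 0.12436375094952229 59.32721283350023
```

The cassette is aligned within a few mm and degrees. I'll lower and release it.

```bash
python3 -m jog '[[[0,-0.002,0.015],[0,0,0]],[[0,-0.002,0.028],[0,0,0]],[[0,-0.002,0.035],[0,0,0]],[[0,-0.002,0.036],[0,0,0]],[[0,-0.002,0.036],[0,0,0]]]'
python3 -m jog '[[[0,0,0],[0,0,0]],[[0,0,0],[0,0,0]],[[0,0,0],[0,0,0]],[[0,0,0],[0,0,0]],[[0,0,0],[0,0,0]]]' 1
python3 -m jog '[[[0,0,0],[0,0,0]],[[0,0,-0.03],[0,0,0]],[[0,0,-0.07],[0,0,0]],[[0,0,-0.11],[0,0,0]],[[0,0,-0.16],[0,0,0]]]'
python3 -m jog '[[[0,0,-0.05],[0,0,0]],[[0,0,-0.1],[0,0,0]],[[0,0,-0.14],[0,0,0]],[[0,0,-0.14],[0,0,0]],[[0,0,-0.14],[0,0,0]]]'
python3 - <<'E'
from tiles import tiles
from station import optics
import cv2,numpy as np
cv2.imwrite("pics/a.png",optics.get_image("scene")["image"]);cv2.imwrite("pics/b.png",optics.get_image("side")["image"])
tiles("pics/a.png",[(250,230),(500,260),(422,330),(156,225)],"pics/a2.png");tiles("pics/b.png",[(282,305),(281,155),(353,195),(287,390),(300,249),(376,381)],"pics/b2.png")
cv2.imwrite("pics/m7.png",np.vstack([cv2.imread("pics/a2.png"),cv2.imread("pics/b2.png")]))
E
```

```text
t: 21.1
tool_pos: [0.4205, -0.3488, -0.0053]
tool_rot: [-2.697, -1.602, 0.002]
contact_force: [-5.8, 4.5, 11.5]
opening: 0.0328
grip_force: 83.1
t: 21.6
tool_pos: [0.4214, -0.3495, -0.0063]
tool_rot: [-2.701, -1.604, 0.0]
contact_force: [-0.3, 0.7, 0.4]
opening: 0.0855
grip_force: 0.0
t: 22.1
tool_pos: [0.4205, -0.3485, 0.1537]
tool_rot: [-2.698, -1.602, 0.001]
contact_force: [0.6, -0.0, 0.2]
opening: 0.0853
grip_force: 0.0
t: 22.6
tool_pos: [0.4218, -0.35, 0.2952]
tool_rot: [2.699, 1.603, 0.001]
contact_force: [-0.5, 0.6, -1.0]
opening: 0.0857
grip_force: 0.0
```

View pics/m7.png

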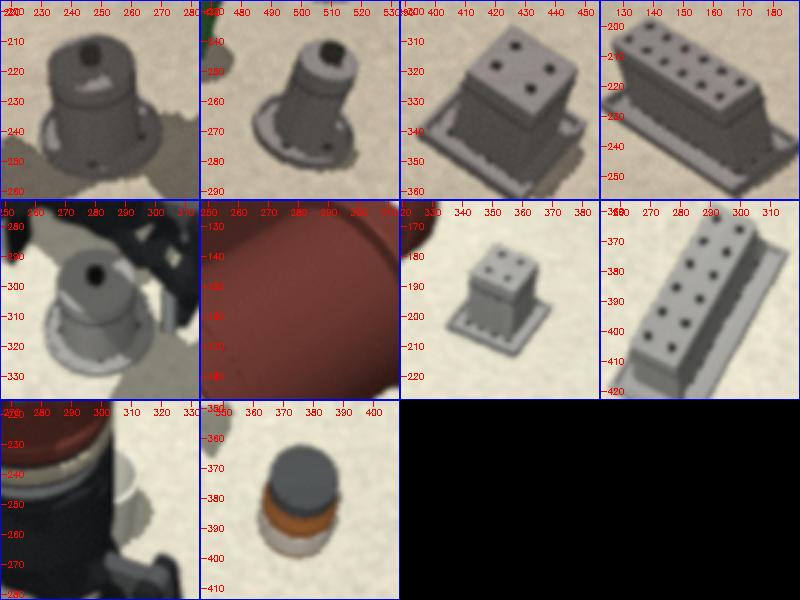

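All four containers appear seated inside their rims, and the jar and beaker have not moved. I'll do one numeric check before handing in.

Run:
```python
from geo import *
def s(n,o,off,p,z,t): print(n,plane(n,(o[0]+(p[0]-off[0])/3-.5,o[1]+(p[1]-off[1])/3-.5),z)[:2],'tray',t)
s('scene',(217,197),(1,1),(90,55),.072,(.4115,-.1575));s('side',(249,272),(1,201),(95,275),.072,(.4115,-.1575))
s('scene',(467,227),(201,1),(333,53),.072,(.4085,.3328))
s('scene',(389,297),(401,1),(521,67),.063,(.597,.187));s('side',(320,162),(401,201),(504,266),.063,(.597,.187))
s('scene',(123,192),(601,1),(686,60),.059,(.4225,-.35))
```

```text
scene [ 0.4126358  -0.15715859] tray (0.4115, -0.1575)
side [ 0.41000597 -0.16034021] tray (0.4115, -0.1575)
scene [0.40973768 0.33434939] tray (0.4085, 0.3328)
scene [0.59849554 0.18748483] tray (0.597, 0.187)
side [0.59551152 0.18504495] tray (0.597, 0.187)
scene [ 0.42027888 -0.34678782] tray (0.4225, -0.35)
```

```bash
python3 -c "
from station import job; print(job.finish_job())"
```

```text
the job is handed in; nothing more can be done
None
```

I set all four containers upright in their matching trays, each within about 4 mm of its tray's centre by the cameras, left the jar and beaker where they stood, and handed the job in at about 23 s; no verdict came back.

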